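# Pack the perfume gift set into its foam insert

## Task

Pack the gift set: press the rectangular glass flacon and the slim metal travel spray into their own matching cutouts in the foam of the grey case, label side up, until each sits fully home on the floor of its cutout. Leave the two dropper bottles and the round tin where they are.

Things in the scene. Friction and masses are not known exactly. Their poses are not given: they have to be found in the camera images.
- flacon_mid (a point): Centre of the rectangular body of the flacon, half-way up (14 mm above its underside). An amber glass bottle lying flat on its back on the bench, label up: body 56 mm along x, 46 mm along y, 28 mm high; a black round cap, 24 mm diameter, 30 mm long, sticks out of the body's +x end, 14 mm above the underside. About 150 g. It starts to the left or the right of the case.
- spray_mid (a point): Centre of the square-section body of the travel spray, half-way up (12 mm above its underside). A slim aluminium bottle lying flat on the bench, label up: body 70 mm along x, 24 mm along y, 24 mm high; a black round cap, 16 mm diameter, 26 mm long, sticks out of the body's +x end. About 70 g. It starts on the other side of the case from the flacon.
- flacon_seat (a point): Where the flacon's body centre must come to lie: centre of the wide part of its cutout, 24 mm above the bench (14 mm above the cutout's floor). Frame of the case: z up, x and y along its sides. The narrow cap part of the cutout is at the +x end: the flacon's x must point along this x. Seated, the flacon stands 12 mm proud of the foam.
- foam_top (a point): Centre of the foam's flat top, 26 mm above the bench; the case's rim is level with it, both cutout floors 10 mm above the bench (cutouts 16 mm deep). At the mouth each cutout clears its bottle by 2.5 mm at the sides, 4 mm at the ends, but the long walls beside the body taper inwards and are springy: a bottle stops by itself 3 to 7 mm short of the floor and needs about 5 N of downward push (more if off-centre) to go home, then stays.
- spray_seat (a point): Where the spray's body centre must come to lie: centre of the wide part of its cutout, 22 mm above the bench (12 mm above the cutout's floor). Frame of the case, as above. The narrow cap part is at the -x end: the spray's x must point AGAINST this x (half a turn). Seated, the spray stands 8 mm proud of the foam.
- case: The gift case without its lid, fixed to the bench: grey linen board, 158 x 184 mm, 26 mm high, filled with light grey foam with two dark-floored cutouts, 80 mm apart side by side along y (flacon at +y, spray at -y). Origin at the centre of its underside, z up.
- flacon: The flacon; origin at the centre of its body's underside, axes as for flacon_mid.
- spray: The travel spray; origin at the centre of its body's underside, axes as for spray_mid.
- dropper_a: Bystander: amber dropper bottle with black pipette cap, standing upright, 38 mm diameter, 92 mm tall; origin at the centre of its underside.
- dropper_b: Bystander: a second dropper bottle of the same kind and size; origin at the centre of its underside.
- tin: Bystander: squat aluminium jar, 64 mm diameter, 45 mm tall; origin at the centre of its underside.
Not all that is in view belongs to the job. There is more than one size of the spray; the job needs the middle-sized.

How it is judged:
By the outcome, as a careful person would: the job done as asked, in the order asked, and still so for the second after the job is handed in, with the robot touching nothing.
It also fails if it takes over 72 s, if anything falls off the work surface, if the arm or the gripper's body presses on something with over 40 N, if the wrist force passes 120 N, or if a joint passes its speed limit or range.

## Robot

A 6-joint arm with a two-finger parallel gripper is mounted at the origin on the work surface. World frame = base frame: x ahead of the robot, y to its left, z up, the work surface at z = 0. Lengths are in m, angles in rad, forces in N, time in s.
With the tool pointing down it reaches from about 0.3 to 0.875 m from the base axis. Payload 6.4 kg.
Tool frame: the origin (TCP) lies midway between the tips of the shut fingers; the grasp point (between the pads) lies 19 mm behind it (grasp_offset is the distance from the TCP to the grasp point, in m); z points along the fingers, y is the line along which they close (so a half turn about z gives the same grasp; the last joint's range is limited). The gripper opens to 85 mm and grips with 20 to 120 N. Pads are 22 mm wide; open, the fingers measure 114 mm over their backs; the gripper's body (76 mm by 85 mm) begins 54 mm behind the grasp point. The pads swing forward as they close: fully open they stand 13 mm farther back than shut.
Start: joints at [0.933, 0.181, 1.607, -0, 1.354, -0.206], TCP at [0.241, 0.522, 0.231] pointing down, gripper open.
Joint ranges: [-2.99, 2.99], [-0.89, 2.07], [0.3, 2.58], [-1.14, 4.28], [0, 2.63], [-3.12, 3.12]. Speed limits (rad/s): [2.57, 2.57, 3.01, 3.14, 3.14, 3.14].

## Interface

Orientations are given as a unit quaternion [w, x, y, z].
In Python, from bench import * gives the robot as it stands. The module is installed in compiled form; this text tells all that it offers.
- The arm moves only by the tool servo_tool, never from a script. Its argument "commands" is text: rows parted by semicolons, each of 7 numbers parted by spaces: the turn, a rotation vector about the tool's x, y, z in rad, then the shift along the tool's x, y, z in mm, then the opening, from 0 (shut) to 1 (fully open). In form: wx wy wz dx dy dz claw; .... A call has 1 to 5 rows; each row shifts and turns the commanded pose from where the row before left it, along the tool's axes as they then stand; what a row does not reach is not made up. A row lasts 1/8 s, in which the tool goes at most 62.5 mm and 10.7 degrees, less where a joint would pass 70% of its speed; a pose out of reach is approached as far as the arm can. A call with a gripper value outside its range is refused whole. The fingers move at their own pace and stop on an object; the grip force is fixed at half the most. Time passes only in rows, so rows that do not move let the fingers close. It gives the time, the measured TCP pose, the force, the opening and the grip force at its end, in the units of the state.
- get_obs(): the state, without advancing time (a new reading comes with each control period).
- camera(name): name is "side" or "top"; returns the picture (480x640x3 uint8, blue, green, red); there is no depth.
- calibration(name): a dict with "fx", "fy", "cx", "cy" (pixels), "R" (3x3) and "t" (3): a world point X has camera coordinates R X + t. Camera axes: x right, y down, z forward; pixel columns grow to the right and rows downward; lengths in m; the calibration is good to about 2 mm. A picture is of the moment at which its call begins. calibration takes no time and is no camera call.
- hand_in(): hands the job in; it is judged then, once.
The state is a dict: "time_s": time; "q": joint angles; "dq": joint speeds; "joint_efforts": joint torques, N m; "eef_pos": TCP position; "eef_rot": TCP orientation; "wrist_force": force on the tool from outside, world axes, zero at the start; "torque": the same for the moment, N m; "opening": opening from 0.0 (shut) to 1.0 (fully open); "grasp_force": force on a finger pad.
Only numpy, scipy, OpenCV 4.12 (cv2) and the standard library are available. Lean on these libraries where they do the work, as an engineer would, in place of code of your own. Each camera call takes 0.05 s, during which the arm holds its last target. There are 200 camera calls.

## Working session

There is one attempt and no reset: what is moved stays moved. The work goes in short steps, Python scripts to look and compute and a tool call to move; the robot and the scene stay as the last step left them, time stands still between calls to the robot, and variables do not carry over. Pictures are saved under pics/ and viewed, at most 10 in all, crops included, and the job is handed in when it is done.

Besides the shell and the picture viewer there is one more tool, called after "Emit:" in YAML: its name, and indented under it one key for each argument. servo_tool: Moves the arm, as the interface text tells. Its arguments: {"type":"object","properties":{"commands":{"type":"string"}},"required":["commands"]}

```bash
mkdir -p pics; python3 - <<'E'
from bench import *
import cv2
for n in("top","side"):
    cv2.imwrite(f"pics/{n}0.png",camera(n)); c=calibration(n); print(n,c)
o=get_obs(); print({k:o[k] for k in("time_s","eef_pos","eef_rot","opening","wrist_force")})
E
```

```text
top {'fx': 608.3000861218383, 'fy': 608.3000861218383, 'cx': 313.49702058440687, 'cy': 241.25912947684125, 'R': array([[-0.02469618, -0.99969381, -0.00154454],
       [-0.98532688,  0.02460221, -0.16889543],
       [ 0.16888172, -0.00264919, -0.98563276]]), 't': array([0.06222711, 0.59283592, 1.40632276])}
side {'fx': 484.8094748839095, 'fy': 484.8094748839095, 'cx': 327.6258850201069, 'cy': 246.07713452790443, 'R': array([[-0.99143154, -0.1298574 , -0.0141617 ],
       [-0.08580114,  0.72911947, -0.67898672],
       [ 0.09849703, -0.67195376, -0.73401395]]), 't': array([0.56113682, 0.06144082, 0.91559646])}
{'time_s': 0.1, 'eef_pos': array([0.24031952, 0.52181883, 0.23044656]), 'eef_rot': array([-3.30716861e-04,  2.14241142e-01,  9.76780470e-01, -7.33587340e-04]), 'opening': 1.0001763919644666, 'wrist_force': array([-0.08775125,  0.4470629 , -0.1526434 ])}
```

View pics/top0.png

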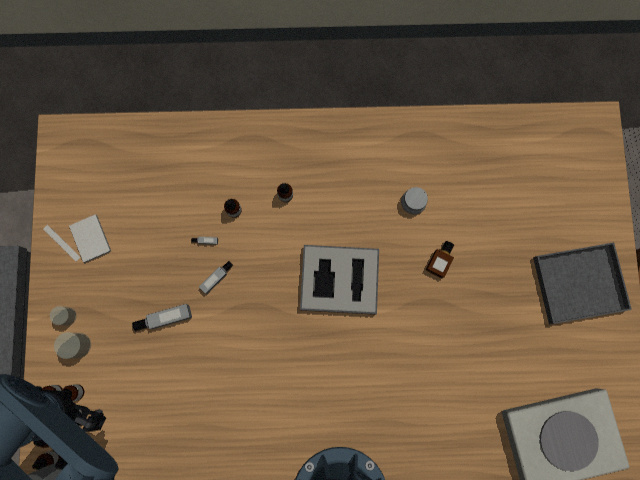

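View pics/side0.png

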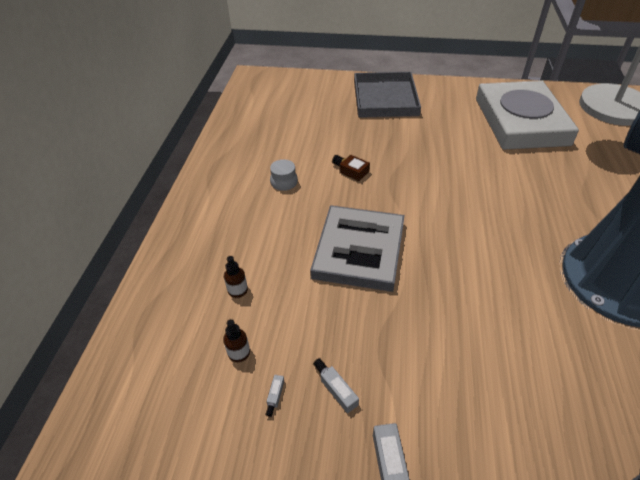

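The two pictures show three sprays: small at top (205,241), middle at (215,278) and large at (162,318). By its size, about 70 mm for the body, the one I want is the middle one at (215,278). The flacon is at (440,262) and the case centre at (340,280), with the cap ends of both cutouts visible. I'll check the choice in close crops.

```bash
cat > h.py <<'E'
from bench import *
import cv2, numpy as np
def panel(img,x,y,w,h,s):
    p=cv2.resize(img[y:y+h,x:x+w],None,fx=s,fy=s,interpolation=cv2.INTER_CUBIC)
    p=cv2.convertScaleAbs(p,alpha=1.4)
    for i in range(0,w,5):
        cv2.line(p,(int(i*s),0),(int(i*s),8 if (x+i)%10 else 14),(0,255,255),1)
        if (x+i)%10==0: cv2.putText(p,str(x+i),(int(i*s)+2,22),0,.35,(0,255,255),1)
    for i in range(0,h,5):
        cv2.line(p,(0,int(i*s)),(8 if (y+i)%10 else 14,int(i*s)),(0,255,255),1)
        if (y+i)%10==0: cv2.putText(p,str(y+i),(14,int(i*s)+4),0,.35,(0,255,255),1)
    return p
def w2p(n,X):
    c=calibration(n); v=c["R"]@np.asarray(X,float)+c["t"]
    return np.array([c["fx"]*v[0]/v[2]+c["cx"],c["fy"]*v[1]/v[2]+c["cy"]])
def p2w(n,u,v,z):
    c=calibration(n); d=c["R"].T@np.array([(u-c["cx"])/c["fx"],(v-c["cy"])/c["fy"],1]); o=-c["R"].T@c["t"]
    return o+d*(z-o[2])/d[2]
E
python3 - <<'E'
from h import *
t=cv2.imread("pics/top0.png"); s=cv2.imread("pics/side0.png")
a=np.hstack([panel(t,190,255,50,50,6),panel(t,415,235,50,50,6)])
b=np.hstack([panel(s,305,350,60,60,5),panel(s,325,140,60,60,5)])
cv2.imwrite("pics/c1.png",np.vstack([a,b]))
cv2.imwrite("pics/c2.png",np.hstack([panel(t,295,235,90,90,4.4),panel(s,310,200,100,100,4)[:396]]))
E
```

```text
(no output)
```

View pics/c1.png

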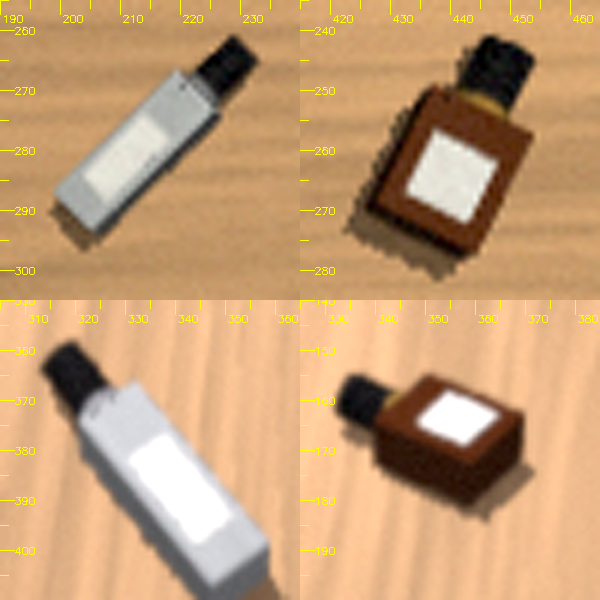

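View pics/c2.png

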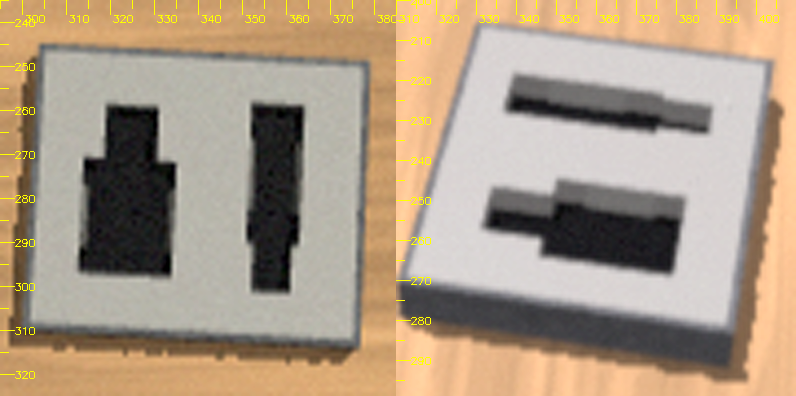

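The crops confirm the middle spray: its body corners in the top view run from (219.7,266.7) to (206.2,293.8), with the cap at the upper right. The flacon's cap points up and right at (448,246). The case's flacon cutout is on the left (cap part up, +x ahead) and the spray cutout is on the right (cap part down). Next I'll fit the poses from the corners.

```bash
python3 - <<'E'
from h import *
from scipy.optimize import least_squares
def fit(L,W,z,pts,g):
    loc=np.array([[L,W],[L,-W],[-L,W],[-L,-W]])/2
    for cams in (["top"],["side"],["top","side"]):
        def f(p):
            c,s=np.cos(p[2]),np.sin(p[2]); r=[]
            for n in cams:
                for l,q in zip(loc,pts[n]):
                    X=[p[0]+c*l[0]-s*l[1],p[1]+s*l[0]+c*l[1],z]; r.append(w2p(n,X)-q)
            return np.concatenate(r)
        s=least_squares(f,g); print(cams,s.x.round(4),np.degrees(s.x[2]).round(2),"rms",np.sqrt(np.mean(s.fun**2)).round(2))
# order: +x+y, +x-y, -x+y, -x-y
print("spray");fit(.07,.024,.024,{"top":[(219.7,266.7),(226.5,274.2),(199.5,286.2),(206.2,293.8)],
 "side":[(320.6,373.6),(332.2,366.6),(347.4,407),(358.6,398.6)]},[.5,.25,-.7])
print("flacon");fit(.056,.046,.028,{"top":[(437.5,249.5),(453.7,257.2),(426.7,269.2),(443.7,277)],
 "side":[(340.2,163.8),(351,154.8),(359.6,172.8),(369.8,162.8)]},[.5,-.25,-.4])
print("case");fit(.158,.184,.026,{"top":[(304.1,245.2),(378.9,249.1),(301.1,309.3),(376.1,313.4)],
 "side":[(311,268),(330.5,206.2),(393.8,282.5),(404,215.5)]},[.45,0,0])
E
```

```text
spray
['top'] [ 0.5095  0.2922 -0.817 ] -46.81 rms 0.47
['side'] [ 0.5087  0.2947 -0.8089] -46.35 rms 0.69
['top', 'side'] [ 0.5089  0.2939 -0.8118] -46.51 rms 0.74
flacon
['top'] [ 0.5366 -0.2578 -0.5096] -29.2 rms 0.5
['side'] [ 0.5352 -0.2572 -0.5104] -29.25 rms 0.48
['top', 'side'] [ 0.5359 -0.2577 -0.5099] -29.21 rms 0.54
case
['top'] [ 0.5047 -0.0142 -0.0778] -4.46 rms 0.64
['side'] [ 0.5036 -0.0155 -0.083 ] -4.76 rms 1.04
['top', 'side'] [ 0.504  -0.0148 -0.0805] -4.61 rms 0.91
```

```bash
python3 - <<'E'
from h import *
a=-.0805;c,s=np.cos(a),np.sin(a)
for name,n,o,pts in [("fl","top",(.5047,-.0142),[(314.1,272),(335,272.5),(313,296.4),(333.9,297.5),(319.3,258.6),(331.1,259.3)]),
 ("sp","top",(.5047,-.0142),[(352,258.6),(364.1,259.5),(351.1,289.1),(362.7,290),(352.3,300.9),(360.9,301.4)]),
 ("fl","side",(.5036,-.0155),[(346,264),(350.2,244.5),(379,268.5),(382.2,249.2)]),
 ("sp","side",(.5036,-.0155),[(337.5,227.5),(339.5,218.5),(375.5,232.7),(376.8,223.2)])]:
    L=[]
    for p in pts:
        X=p2w(n,*p,.026)[:2]-o; L.append([c*X[0]+s*X[1],-s*X[0]+c*X[1]])
    L=np.array(L)*1e3; print(name,n,L.round(1).tolist(),"wide centre",L[:4].mean(0).round(1))
E
```

```text
fl top [[13.3, 63.3], [14.9, 12.9], [-45.6, 62.7], [-45.4, 12.5], [46.6, 52.5], [46.5, 23.9]] wide centre [-15.7  37.8]
sp top [[51.0, -26.6], [50.5, -56.0], [-23.0, -27.8], [-23.6, -55.7], [-51.1, -31.9], [-51.2, -52.5]] wide centre [ 13.7 -41.5]
fl side [[15.5, 65.0], [16.7, 14.0], [-47.0, 63.8], [-46.3, 14.0]] wide centre [-15.3  39.2]
sp side [[50.3, -27.3], [51.4, -53.8], [-27.2, -27.8], [-25.9, -55.1]] wide centre [ 12.2 -41. ]
```

Emit:
servo_tool:
  commands: "0 0 0 -42.5 -41.7 0 1;0 0 0 -42.5 -41.7 0 1;0 0 0 -42.5 -41.7 0 1;0 0 0 -42.5 -41.7 0 1;0 0 0 -42.5 -41.7 0 1"

```text
time_s: 0.72
eef_pos: [0.3465, 0.2422, 0.2311]
eef_rot: [0.0, 0.214, 0.977, -0.0]
wrist_force: [1.0, 0.1, -0.0]
opening: 1.002
grasp_force: 0.0
```

Emit:
servo_tool:
  commands: "0 0 0 -42.5 -41.7 0 1;0 0 0 -42.5 -41.7 0 1;0 0 0 -42.5 -41.7 0 1;0 0 0 -42.5 -41.7 0 1;0 0 0 -42.5 -41.7 0 1"

```text
time_s: 1.35
eef_pos: [0.4523, -0.0363, 0.2312]
eef_rot: [0.0, 0.214, 0.977, 0.0]
wrist_force: [0.8, 0.3, 0.7]
opening: 1.0
grasp_force: 0.0
```

Emit:
servo_tool:
  commands: "0 0 0 -42.5 -41.7 20 1;0 0 0 -42.5 -41.7 20 1;0 0 0 -42.5 -41.7 20 1;0 0 0 -42.5 -41.7 20 1;0 0 0 0 0 0 1"

```text
time_s: 1.98
eef_pos: [0.5352, -0.2588, 0.1478]
eef_rot: [-0.003, 0.216, 0.976, 0.001]
wrist_force: [0.9, 0.7, 0.2]
opening: 1.001
grasp_force: 0.0
```

```bash
cat >> h.py <<'E'
from scipy.spatial.transform import Rotation as Rn
def go(x,y,z,phi):
    "turn (tool axes, rad) to do FIRST, then shift (tool axes after the turn, mm)"
    o=get_obs(); q=o["eef_rot"]; R=Rn.from_quat([q[1],q[2],q[3],q[0]])
    c,s=np.cos(phi),np.sin(phi); T=Rn.from_matrix(np.array([[c,s,0],[s,-c,0],[0,0,-1]]))
    print("t",round(o["time_s"],2),"pos",np.round(o["eef_pos"]*1e3,1),"q6",o["q"][5].round(2),"F",np.round(o["wrist_force"],1),"open",round(float(o["opening"]),3),"grip",o["grasp_force"])
    print("turn",(R.inv()*T).as_rotvec().round(3),"shift(after turn)",(T.inv().apply(np.array([x,y,z])-o["eef_pos"])*1e3).round(1))
E
python3 -c "
from h import *
go(.5359,-.2577,.05,2.632)"
```

```text
t 1.98 pos [ 535.2 -258.8  147.8] q6 -1.78 F [0.9 0.7 0.2] open 1.001 grip 0.0
turn [ 0.    -0.005  0.074] shift(after turn) [-0.1  1.3 97.8]
```

Emit:
servo_tool:
  commands: "0 -0.005 0.074 0 0 0 1;0 0 0 0 0.5 40 1;0 0 0 0 0.5 40 1;0 0 0 0 0 40 1;0 0 0 0 0 0 1"

```text
time_s: 2.6
eef_pos: [0.5347, -0.2524, 0.0288]
eef_rot: [-0.001, 0.25, 0.968, 0.001]
wrist_force: [-0.9, 0.0, -0.4]
opening: 1.0
grasp_force: 0.0
```

```bash
python3 -c "
from h import *
go(.5359,-.2577,.015,2.632)
t=camera('top');s=camera('side')
cv2.imwrite('pics/g1.png',np.hstack([panel(t,410,225,65,65,6),panel(s,315,130,65,65,6)]))"
```

```text
t 2.6 pos [ 534.7 -252.4   28.8] q6 -1.71 F [-0.9  0.  -0.4] open 1.0 grip 0.0
turn [ 0.001 -0.002  0.004] shift(after turn) [-3.6 -4.  13.8]
```

View pics/g1.png

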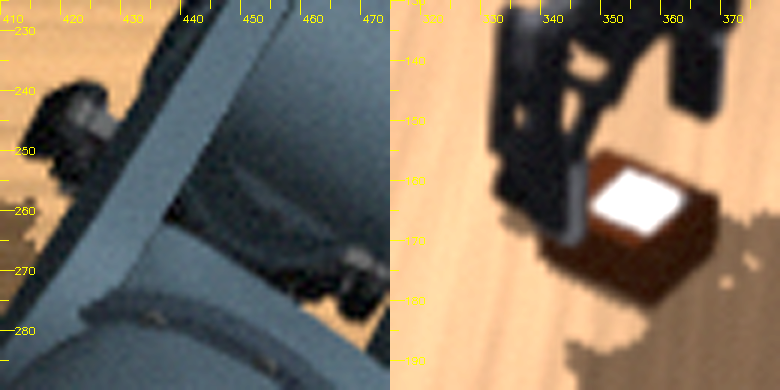

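Emit:
servo_tool:
  commands: "0 0 0 -3.6 -4 0 1;0 0 0 0 0 0 1"

```text
time_s: 2.95
eef_pos: [0.5398, -0.2618, 0.0338]
eef_rot: [0.004, 0.25, 0.968, -0.001]
wrist_force: [-0.1, 0.0, -0.9]
opening: 1.003
grasp_force: 0.0
```

```bash
python3 -c "
from h import *
go(.5359,-.2577,.015,2.632)"
```

```text
t 2.95 pos [ 539.8 -261.8   33.8] q6 -1.71 F [-0.1  0.  -0.9] open 1.003 grip 0.0
turn [-0.     0.009  0.003] shift(after turn) [ 5.4  1.7 18.8]
```

Emit:
servo_tool:
  commands: "0 0 0 0 0 0 1"

```text
time_s: 3.08
eef_pos: [0.539, -0.261, 0.0327]
eef_rot: [0.003, 0.25, 0.968, -0.001]
wrist_force: [-0.2, 0.7, 0.2]
opening: 1.0
grasp_force: 0.0
```

Emit:
servo_tool:
  commands: "0 0 0 0 0 0 1"

```text
time_s: 3.2
eef_pos: [0.5386, -0.2606, 0.032]
eef_rot: [0.003, 0.25, 0.968, -0.001]
wrist_force: [1.0, 0.5, 0.6]
opening: 1.002
grasp_force: 0.0
```

Emit:
servo_tool:
  commands: "0 0 0 0 0 0 1"

```text
time_s: 3.32
eef_pos: [0.5385, -0.2605, 0.0317]
eef_rot: [0.002, 0.25, 0.968, -0.001]
wrist_force: [0.3, 0.8, -0.4]
opening: 1.002
grasp_force: 0.0
```

Emit:
servo_tool:
  commands: "0 0 0 0 0 0 1"

```text
time_s: 3.45
eef_pos: [0.5384, -0.2604, 0.0316]
eef_rot: [0.002, 0.25, 0.968, -0.0]
wrist_force: [0.5, 0.4, -0.3]
opening: 1.0
grasp_force: 0.0
```

```bash
python3 -c "
from h import *
go(.5359,-.2577,.015,2.632)"
```

```text
t 3.45 pos [ 538.4 -260.4   31.6] q6 -1.71 F [ 0.5  0.4 -0.3] open 1.0 grip 0.0
turn [0.    0.005 0.004] shift(after turn) [ 3.6  1.2 16.6]
```

Emit:
servo_tool:
  commands: "0 0.005 0.004 3.6 1.2 4 1;0 0 0 0 0 6 1;0 0 0 0 0 6 1;0 0 0 0 0 0 1;0 0 0 0 0 0 1"

```text
time_s: 4.08
eef_pos: [0.536, -0.2578, 0.0156]
eef_rot: [0.0, 0.252, 0.968, 0.0]
wrist_force: [0.3, 0.1, -0.1]
opening: 1.002
grasp_force: 0.0
```

Emit:
servo_tool:
  commands: "0 0 0 0 0 0 0;0 0 0 0 0 0 0;0 0 0 0 0 0 0;0 0 0 0 0 0 0;0 0 0 0 0 0 0"

```text
time_s: 4.7
eef_pos: [0.5365, -0.2581, 0.0163]
eef_rot: [0.001, 0.252, 0.968, -0.0]
wrist_force: [0.2, -0.5, 5.5]
opening: 0.52
grasp_force: 62.5
```

```bash
python3 -c "
from h import *
go(.5359,-.2577,.015,2.632)"
```

```text
t 4.7 pos [ 536.5 -258.1   16.3] q6 -1.71 F [ 0.2 -0.5  5.5] open 0.52 grip 62.48767018318176
turn [ 0.     0.001 -0.   ] shift(after turn) [0.7 0.1 1.3]
```

Emit:
servo_tool:
  commands: "0 0 0 0 0 -10 0;0 0 0 0 0 -20 0;0 0 0 0 0 -30 0;0 0 0 11 14.2 0 0;0 0 0 22.1 28.4 0 0"

```text
time_s: 5.32
eef_pos: [0.5276, -0.204, 0.076]
eef_rot: [0.0, 0.253, 0.967, -0.0]
wrist_force: [-0.3, -0.3, -1.3]
opening: 0.519
grasp_force: 61.8
```

Emit:
servo_tool:
  commands: "0 0 0 22.1 28.4 0 0;0 0 0 22.1 28.4 0 0;0 0 0 22.1 28.4 0 0;0 0 0 22.1 28.4 0 0;0 0 0 22.1 28.4 0 0"

```text
time_s: 5.95
eef_pos: [0.4991, -0.0242, 0.075]
eef_rot: [-0.001, 0.252, 0.968, 0.0]
wrist_force: [-0.1, 0.6, -1.0]
opening: 0.516
grasp_force: 61.8
```

Emit:
servo_tool:
  commands: "0 0 0 22.1 28.4 0 0;0 0 0 11 14.2 0 0;0 0 -0.14 0 0 0 0;0 0 -0.14 0 0 0 0;0 0 -0.14 0 0 0 0"

```text
time_s: 6.58
eef_pos: [0.4922, 0.0269, 0.0754]
eef_rot: [-0.0, 0.042, 0.999, 0.0]
wrist_force: [-0.2, 0.5, -1.6]
opening: 0.518
grasp_force: 61.8
```

Emit:
servo_tool:
  commands: "0 0 0 0 0 0 0;0 0 0 0 0 0 0;0 0 0 0 0 0 0;0 0 0 0 0 0 0"

```text
time_s: 7.08
eef_pos: [0.4926, 0.0267, 0.0757]
eef_rot: [0.0, 0.045, 0.999, 0.0]
wrist_force: [0.7, 0.2, -1.7]
opening: 0.514
grasp_force: 61.8
```

```bash
python3 - <<'E'
from h import *
go(.4922,.0263,.04,3.061)
t=camera('top');s=camera('side')
cv2.imwrite('pics/p1.png',np.hstack([panel(t,285,235,95,85,4.2),panel(s,310,170,95,85,4.2)]))
E
```

```text
t 7.08 pos [492.6  26.7  75.7] q6 -1.67 F [ 0.7  0.2 -1.7] open 0.514 grip 61.810816526412964
turn [ 0.    0.   -0.01] shift(after turn) [ 0.4 -0.5 35.7]
```

View pics/p1.png

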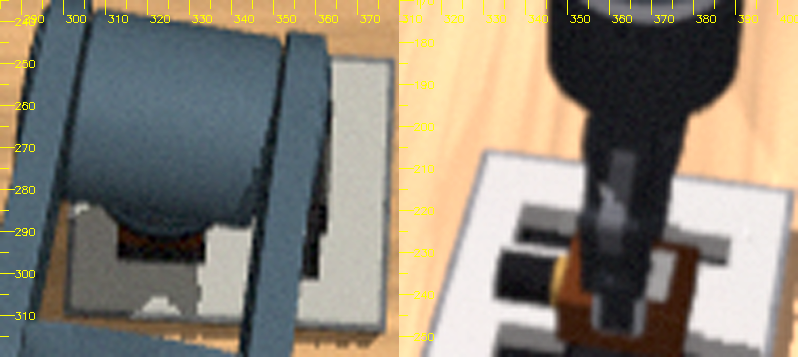

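The flacon is held level, with its cap in line with the cutout's cap part and the finger centred on the body to within about 1 mm. I'll lower it in steps.

Emit:
servo_tool:
  commands: "0 0 -0.01 0.4 -0.5 15 0;0 0 0 0 0 14 0;0 0 0 0 0 6 0;0 0 0 0 0 0 0;0 0 0 0 0 0 0"

```text
time_s: 7.8
eef_pos: [0.4924, 0.0263, 0.0409]
eef_rot: [0.0, 0.04, 0.999, 0.0]
wrist_force: [0.3, -1.5, -1.1]
opening: 0.517
grasp_force: 61.8
```

Emit:
servo_tool:
  commands: "0 0 0 0 0 2 0;0 0 0 0 0 2 0;0 0 0 0 0 1 0;0 0 0 0 0 0 0;0 0 0 0 0 0 0"

```text
time_s: 8.43
eef_pos: [0.4922, 0.0263, 0.0358]
eef_rot: [0.0, 0.04, 0.999, 0.0]
wrist_force: [0.4, -0.3, -2.6]
opening: 0.519
grasp_force: 61.8
```

```bash
python3 - <<'E'
from h import *
go(.4922,.0263,.0255,3.061)
E
```

```text
t 8.43 pos [492.2  26.3  35.8] q6 -1.68 F [ 0.4 -0.3 -2.6] open 0.519 grip 61.817160844802856
turn [0.    0.    0.001] shift(after turn) [-0.  -0.  10.3]
```

Emit:
servo_tool:
  commands: "0 0 0 0 0 2 0;0 0 0 0 0 2 0;0 0 0 0 0 1 0;0 0 0 0 0 0 0"

```text
time_s: 8.93
eef_pos: [0.4926, 0.0259, 0.0309]
eef_rot: [0.0, 0.04, 0.999, -0.0]
wrist_force: [0.7, -3.6, 1.2]
opening: 0.518
grasp_force: 62.1
```

Emit:
servo_tool:
  commands: "0 0 0 0 0 1 0;0 0 0 0 0 1 0;0 0 0 0 0 1 0;0 0 0 0 0 0 0"

```text
time_s: 9.43
eef_pos: [0.4927, 0.0262, 0.0282]
eef_rot: [0.001, 0.04, 0.999, -0.0]
wrist_force: [-0.7, -3.9, 5.7]
opening: 0.519
grasp_force: 62.6
```

Emit:
servo_tool:
  commands: "0 0 0 0 0 1 0;0 0 0 0 0 1 0;0 0 0 0 0 0 0;0 0 0 0 0 0 0"

```text
time_s: 9.93
eef_pos: [0.4927, 0.0262, 0.0263]
eef_rot: [0.001, 0.04, 0.999, -0.0]
wrist_force: [-1.7, -3.4, 7.8]
opening: 0.514
grasp_force: 62.9
```

Emit:
servo_tool:
  commands: "0 0 0 0 -0.5 1 0;0 0 0 0 0 0 0;0 0 0 0 0 0 0"

```text
time_s: 10.3
eef_pos: [0.4927, 0.0262, 0.0262]
eef_rot: [0.0, 0.04, 0.999, 0.0]
wrist_force: [-5.5, -1.6, 20.0]
opening: 0.519
grasp_force: 64.2
```

Emit:
servo_tool:
  commands: "0 0 0 0 0 1 0;0 0 0 0 0 0 0;0 0 0 0 0 0 0"

```text
time_s: 10.68
eef_pos: [0.4927, 0.0262, 0.0262]
eef_rot: [0.0, 0.04, 0.999, 0.0]
wrist_force: [-10.1, -1.1, 32.0]
opening: 0.516
grasp_force: 65.5
```

Emit:
servo_tool:
  commands: "0 0 0 0 0 -2 0;0 0 0 0 0 0 1;0 0 0 0 0 0 1;0 0 0 0 0 0 1;0 0 0 0 0 0 1"

```text
time_s: 11.3
eef_pos: [0.4918, 0.026, 0.0254]
eef_rot: [-0.0, 0.04, 0.999, 0.0]
wrist_force: [1.0, 0.4, 0.1]
opening: 1.003
grasp_force: 0.0
```

Emit:
servo_tool:
  commands: "0 0 0 0 0 -10 1;0 0 0 0 0 -20 1;0 0 0 0 0 -10 0;0 0 0 0 0 0 0;0 0 0 0 0 0 0"

```text
time_s: 11.92
eef_pos: [0.4918, 0.0259, 0.0654]
eef_rot: [-0.0, 0.04, 0.999, 0.0]
wrist_force: [1.1, -0.3, -0.8]
opening: 0.372
grasp_force: 0.0
```

Emit:
servo_tool:
  commands: "0 0 0 0 0 0 0;0 0 0 0 0 0 0;0 0 0 0 0 10 0;0 0 0 0 0 8 0;0 0 0 0 0 0 0"

```text
time_s: 12.55
eef_pos: [0.4911, 0.026, 0.0465]
eef_rot: [-0.001, 0.04, 0.999, 0.0]
wrist_force: [-0.8, 0.2, 0.6]
opening: -0.003
grasp_force: 0.0
```

Emit:
servo_tool:
  commands: "0 0 0 0 0 4 0;0 0 0 0 0 2 0;0 0 0 0 0 0 0;0 0 0 0 0 0 0"

```text
time_s: 13.05
eef_pos: [0.4923, 0.0258, 0.0419]
eef_rot: [0.0, 0.04, 0.999, 0.0]
wrist_force: [0.1, -0.3, -0.5]
opening: -0.002
grasp_force: 0.0
```

Emit:
servo_tool:
  commands: "0 0 0 0 0 2 0;0 0 0 0 0 0 0;0 0 0 0 0 0 0"

```text
time_s: 13.42
eef_pos: [0.4921, 0.0258, 0.0397]
eef_rot: [-0.0, 0.04, 0.999, 0.0]
wrist_force: [-0.2, 1.0, -0.1]
opening: 0.001
grasp_force: 0.0
```

Emit:
servo_tool:
  commands: "0 0 0 0 0 1.5 0;0 0 0 0 0 0 0;0 0 0 0 0 0 0"

```text
time_s: 13.8
eef_pos: [0.4923, 0.0258, 0.0383]
eef_rot: [0.0, 0.04, 0.999, 0.0]
wrist_force: [-1.1, 0.4, 0.0]
opening: -0.004
grasp_force: 0.4
```

Emit:
servo_tool:
  commands: "0 0 0 0 0 1 0;0 0 0 0 0 0 0;0 0 0 0 0 0 0"

```text
time_s: 14.18
eef_pos: [0.4923, 0.0258, 0.038]
eef_rot: [0.0, 0.04, 0.999, 0.0]
wrist_force: [-2.5, 0.5, 9.6]
opening: 0.001
grasp_force: 4.7
```

The flacon's top was felt at z = 38.0 mm, which is fully home. On to the spray.

Emit:
servo_tool:
  commands: "0 0 0 0 0 -15 0;0 0 0 0 0 -30 0.5;0 0 0 0 20 -20 1;0 0 0 1 40 0 1;0 0 0 1 40 0 1"

```text
time_s: 14.8
eef_pos: [0.4986, 0.1265, 0.1035]
eef_rot: [0.001, 0.04, 0.999, 0.0]
wrist_force: [0.4, 0.9, -0.7]
opening: 0.846
grasp_force: 0.0
```

Emit:
servo_tool:
  commands: "0 0 0 1 40 0 1;0 0 0 1 40 0 1;0 0 0 1 40 0 1;0 0 0 0 30 0 1;0 0 0 0 18.6 0 1"

```text
time_s: 15.42
eef_pos: [0.5085, 0.2954, 0.1028]
eef_rot: [0.0, 0.039, 0.999, 0.0]
wrist_force: [0.8, -0.6, 0.3]
opening: 1.001
grasp_force: 0.0
```

Emit:
servo_tool:
  commands: "0 0 0.146 0 0 0 1;0 0 0.146 0 0 0 1;0 0 0.146 0 0 0 1;0 0 0.146 0 0 0 1;0 0 0.146 0 0 0 1"

```text
time_s: 16.05
eef_pos: [0.5086, 0.2935, 0.1025]
eef_rot: [-0.0, 0.396, 0.918, -0.0]
wrist_force: [-0.6, 0.2, 0.9]
opening: 0.997
grasp_force: 0.0
```

Emit:
servo_tool:
  commands: "0 0 0 0 0 30 1;0 0 0 0 0 0 1;0 0 0 0 0 0 1;0 0 0 0 0 0 1;0 0 0 0 0 0 1"

```text
time_s: 16.68
eef_pos: [0.5091, 0.2942, 0.0732]
eef_rot: [0.001, 0.394, 0.919, 0.001]
wrist_force: [0.4, 0.0, -0.2]
opening: 0.997
grasp_force: 0.0
```

```bash
python3 - <<'E'
from h import *
go(.5089,.2939,.017,2.33)
E
```

```text
t 16.68 pos [509.1 294.2  73.2] q6 -0.44 F [ 0.4  0.  -0.2] open 0.997 grip 0.0
turn [0.001 0.001 0.002] shift(after turn) [-0.  -0.3 56.2]
```

Emit:
servo_tool:
  commands: "0 0 0 0 0 20 1;0 0 0 0 0 20 1;0 0 0 0 0 12 1;0 0 0 0 0 5 1;0 0 0 0 0 0 1"

```text
time_s: 17.3
eef_pos: [0.5083, 0.2939, 0.0147]
eef_rot: [-0.0, 0.394, 0.919, -0.0]
wrist_force: [0.5, 0.4, -1.3]
opening: 1.002
grasp_force: 0.0
```

Emit:
servo_tool:
  commands: "0 0 0 0 0 0 1;0 0 0 0 0 0 0;0 0 0 0 0 0 0;0 0 0 0 0 0 0;0 0 0 0 0 0 0"

```text
time_s: 17.92
eef_pos: [0.509, 0.2942, 0.0158]
eef_rot: [0.0, 0.394, 0.919, 0.0]
wrist_force: [-0.7, -0.4, -0.1]
opening: 0.252
grasp_force: 58.8
```

Emit:
servo_tool:
  commands: "0 0 0 0 0 0 0;0 0 0 0 0 0 0;0 0 0 0 0 0 0;0 0 0 0 0 0 0"

```text
time_s: 18.42
eef_pos: [0.5089, 0.2941, 0.0157]
eef_rot: [0.0, 0.394, 0.919, 0.0]
wrist_force: [-0.9, -0.7, 5.7]
opening: 0.259
grasp_force: 59.4
```

```bash
python3 - <<'E'
from h import *
go(.5089,.2939,.017,2.33)
E
```

```text
t 18.43 pos [508.9 294.1  15.7] q6 -0.44 F [-0.9 -0.7  5.7] open 0.259 grip 59.41287875175476
turn [0.001 0.    0.002] shift(after turn) [-0.1 -0.2 -1.3]
```

Emit:
servo_tool:
  commands: "0 0 0 0 0 -10 0;0 0 0 0 0 -30 0;0 0 0 0 0 -40 0;0 0 0 -14.3 -13.1 0 0;0 0 0 -28.6 -26.3 0 0"

```text
time_s: 19.05
eef_pos: [0.5091, 0.2354, 0.0952]
eef_rot: [0.0, 0.393, 0.92, 0.0]
wrist_force: [0.0, -0.5, -0.7]
opening: 0.256
grasp_force: 58.9
```

Emit:
servo_tool:
  commands: "0 0 0 -28.6 -26.3 0 0;0 0 0 -28.6 -26.3 0 0;0 0 0 -28.6 -26.3 0 0;0 0 0 -28.6 -26.3 0 0;0 0 0 -28.6 -26.3 0 0"

```text
time_s: 19.68
eef_pos: [0.5116, 0.0398, 0.0941]
eef_rot: [-0.001, 0.394, 0.919, -0.0]
wrist_force: [0.5, -0.2, -0.4]
opening: 0.258
grasp_force: 58.9
```

Emit:
servo_tool:
  commands: "0 0 0 -28.6 -26.3 0 0;0 0 0 -28.6 -26.3 0 0;0 0 0 -14.3 -13.1 0 0;0 0 0.15 0 0 0 0;0 0 0.15 0 0 0 0"

```text
time_s: 20.3
eef_pos: [0.5138, -0.0557, 0.0944]
eef_rot: [-0.001, 0.529, 0.848, -0.0]
wrist_force: [-0.6, -0.1, 0.7]
opening: 0.257
grasp_force: 58.9
```

Emit:
servo_tool:
  commands: "0 0 0.15 0 0 0 0;0 0 0.15 0 0 0 0;0 0 0.15 0 0 0 0;0 0 0.15 0 0 0 0;0 0 0.15 0 0 0 0"

```text
time_s: 20.92
eef_pos: [0.5138, -0.0551, 0.0944]
eef_rot: [-0.001, 0.803, 0.596, -0.0]
wrist_force: [0.6, -0.5, -1.0]
opening: 0.259
grasp_force: 58.9
```

Emit:
servo_tool:
  commands: "0 0 0.15 0 0 0 0;0 0 0.15 0 0 0 0;0 0 0.15 0 0 0 0;0 0 0.15 0 0 0 0;0 0 0.15 0 0 0 0"

```text
time_s: 21.55
eef_pos: [0.5138, -0.0551, 0.0944]
eef_rot: [-0.001, 0.965, 0.261, -0.001]
wrist_force: [-0.7, -0.5, -0.8]
opening: 0.259
grasp_force: 58.9
```

Emit:
servo_tool:
  commands: "0 0 0.15 0 0 0 0;0 0 0.15 0 0 0 0;0 0 0.15 0 0 0 0;0 0 0.15 0 0 0 0;0 0 0 0 0 0 0"

```text
time_s: 22.18
eef_pos: [0.514, -0.0552, 0.0946]
eef_rot: [-0.0, 0.999, -0.033, -0.001]
wrist_force: [-0.7, -0.2, -1.3]
opening: 0.26
grasp_force: 58.9
```

Emit:
servo_tool:
  commands: "0 0 0 0 0 0 0;0 0 0 0 0 0 0;0 0 0 0 0 0 0"

```text
time_s: 22.55
eef_pos: [0.5147, -0.0556, 0.0952]
eef_rot: [-0.0, 0.999, -0.034, 0.0]
wrist_force: [0.1, 0.4, -0.4]
opening: 0.256
grasp_force: 58.9
```

```bash
python3 - <<'E'
from h import *
go(.5138,-.0557,.06,-.08)
E
```

```text
t 22.55 pos [514.7 -55.6  95.2] q6 1.3 F [ 0.1  0.4 -0.4] open 0.256 grip 58.90904188156128
turn [-0.    -0.     0.013] shift(after turn) [-0.9  0.2 35.2]
```

Emit:
servo_tool:
  commands: "0 0 0.013 -0.9 0 20 0;0 0 0 0 0 18 0;0 0 0 0 0 5 0;0 0 0 0 0 0 0;0 0 0 0 0 0 0"

```text
time_s: 23.18
eef_pos: [0.5143, -0.0557, 0.0527]
eef_rot: [0.0, 0.999, -0.04, 0.0]
wrist_force: [0.6, -0.8, -0.1]
opening: 0.259
grasp_force: 58.9
```

```bash
python3 - <<'E'
from h import *
go(.5138,-.0557,.0257,-.08)
t=camera('top');s=camera('side')
cv2.imwrite('pics/p2.png',np.hstack([panel(t,295,230,95,95,4.2),panel(s,310,195,95,95,4.2)]))
E
```

```text
t 23.18 pos [514.3 -55.7  52.7] q6 1.31 F [ 0.6 -0.8 -0.1] open 0.259 grip 58.9062362909317
turn [ 0.    -0.001 -0.001] shift(after turn) [-0.5  0.1 27. ]
```

View pics/p2.png

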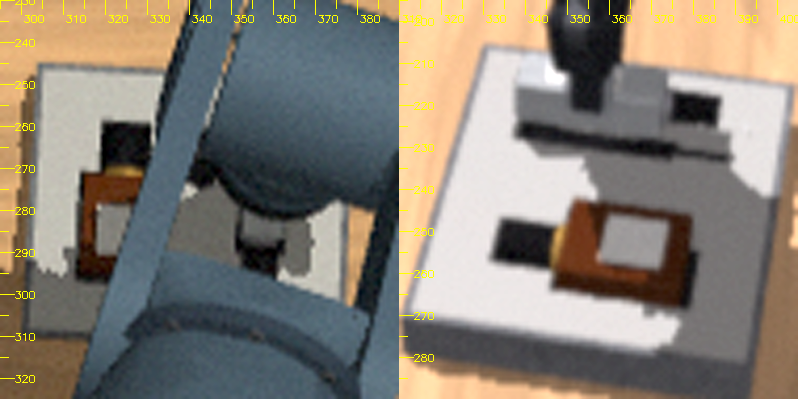

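Side view: the spray body spans columns 338–374, right above its cutout (337–376), with the cap on the narrow side. The flacon sits flat in its cutout. I'll lower the spray in steps.

Emit:
servo_tool:
  commands: "0 0 0 -0.3 0 6 0;0 0 0 0 0 5 0;0 0 0 0 0 3 0;0 0 0 0 0 0 0;0 0 0 0 0 0 0"

```text
time_s: 23.9
eef_pos: [0.5136, -0.0555, 0.0382]
eef_rot: [-0.0, 0.999, -0.041, 0.0]
wrist_force: [-0.3, -0.2, -0.1]
opening: 0.26
grasp_force: 58.9
```

Emit:
servo_tool:
  commands: "0 0 0 0 0 2 0;0 0 0 0 0 2 0;0 0 0 0 0 1 0;0 0 0 0 0 0 0;0 0 0 0 0 0 0"

```text
time_s: 24.52
eef_pos: [0.5137, -0.0558, 0.0333]
eef_rot: [0.0, 0.999, -0.041, 0.0]
wrist_force: [0.9, -3.2, -0.5]
opening: 0.262
grasp_force: 59.0
```

Emit:
servo_tool:
  commands: "0 0 0 0 0 1 0;0 0 0 0 0 1 0;0 0 0 0 0 1 0;0 0 0 0 0 0 0"

```text
time_s: 25.02
eef_pos: [0.5139, -0.0558, 0.0304]
eef_rot: [0.0, 0.999, -0.041, 0.0]
wrist_force: [0.5, -4.1, 2.5]
opening: 0.256
grasp_force: 59.3
```

Emit:
servo_tool:
  commands: "0 0 0 0 0.6 1 0;0 0 0 0 0 1 0;0 0 0 0 0 0 0;0 0 0 0 0 0 0"

```text
time_s: 25.52
eef_pos: [0.514, -0.056, 0.0286]
eef_rot: [-0.0, 0.999, -0.041, 0.001]
wrist_force: [-0.5, -2.0, 5.8]
opening: 0.26
grasp_force: 59.7
```

Emit:
servo_tool:
  commands: "0 0 0 0 0 1 0;0 0 0 0 0 1 0;0 0 0 0 0 0 0;0 0 0 0 0 0 0"

```text
time_s: 26.02
eef_pos: [0.5139, -0.056, 0.0265]
eef_rot: [-0.0, 0.999, -0.041, 0.001]
wrist_force: [0.8, -3.1, 4.2]
opening: 0.254
grasp_force: 59.9
```

Emit:
servo_tool:
  commands: "0 0 0 0 0 1 0;0 0 0 0 0 0 0;0 0 0 0 0 0 0"

```text
time_s: 26.4
eef_pos: [0.514, -0.0561, 0.0262]
eef_rot: [-0.0, 0.999, -0.041, 0.0]
wrist_force: [-1.8, -0.7, 13.1]
opening: 0.258
grasp_force: 65.3
```

Emit:
servo_tool:
  commands: "0 0 0 0 0 -1.5 0;0 0 0 0 0 0 0.5;0 0 0 0 0 0 0.5;0 0 0 0 0 0 0.5;0 0 0 0 0 0 0.5"

```text
time_s: 27.02
eef_pos: [0.5132, -0.0559, 0.0265]
eef_rot: [-0.0, 0.999, -0.041, -0.0]
wrist_force: [-0.0, 0.5, -0.2]
opening: 0.501
grasp_force: 0.0
```

Emit:
servo_tool:
  commands: "0 0 0 0 0 -10 0.5;0 0 0 0 0 -20 0.5;0 0 0 0 0 0 0;0 0 0 0 0 0 0;0 0 0 0 0 0 0"

```text
time_s: 27.65
eef_pos: [0.5129, -0.0559, 0.0561]
eef_rot: [-0.0, 0.999, -0.041, -0.001]
wrist_force: [-0.6, -0.1, -0.3]
opening: -0.001
grasp_force: 0.0
```

Emit:
servo_tool:
  commands: "0 0 0 0 0 0 0;0 0 0 0 0 10 0;0 0 0 0 0 4 0;0 0 0 0 0 0 0;0 0 0 0 0 0 0"

```text
time_s: 28.28
eef_pos: [0.5135, -0.0561, 0.0427]
eef_rot: [-0.0, 0.999, -0.041, 0.0]
wrist_force: [-0.2, 0.6, -0.6]
opening: -0.001
grasp_force: 0.0
```

Emit:
servo_tool:
  commands: "0 0 0 0 0 3 0;0 0 0 0 0 2 0;0 0 0 0 0 0 0;0 0 0 0 0 0 0;0 0 0 0 0 0 0"

```text
time_s: 28.9
eef_pos: [0.5136, -0.0561, 0.0378]
eef_rot: [-0.0, 0.999, -0.041, 0.0]
wrist_force: [-0.9, -0.8, 0.2]
opening: 0.0
grasp_force: 0.0
```

Emit:
servo_tool:
  commands: "0 0 0 0 0 1.5 0;0 0 0 0 0 0 0;0 0 0 0 0 0 0"

```text
time_s: 29.28
eef_pos: [0.5135, -0.0561, 0.0362]
eef_rot: [-0.0, 0.999, -0.041, 0.0]
wrist_force: [-0.1, 0.2, 0.6]
opening: 0.0
grasp_force: 0.0
```

Emit:
servo_tool:
  commands: "0 0 0 0 0 1.5 0;0 0 0 0 0 0 0;0 0 0 0 0 0 0"

```text
time_s: 29.65
eef_pos: [0.5137, -0.0562, 0.0349]
eef_rot: [-0.0, 0.999, -0.041, 0.0]
wrist_force: [0.4, 0.1, 1.9]
opening: 0.001
grasp_force: 0.8
```

Emit:
servo_tool:
  commands: "0 0 0 0 0 1 0;0 0 0 0 0 0 0;0 0 0 0 0 0 0;0 0 0 0 0 0 0"

```text
time_s: 30.15
eef_pos: [0.5138, -0.0562, 0.0341]
eef_rot: [0.0, 0.999, -0.041, 0.0]
wrist_force: [-0.9, 1.3, 6.2]
opening: -0.0
grasp_force: 2.6
```

Emit:
servo_tool:
  commands: "0 0 0 0 0 0.8 0;0 0 0 0 0 0 0;0 0 0 0 0 0 0;0 0 0 0 0 0 0"

```text
time_s: 30.65
eef_pos: [0.5138, -0.0562, 0.034]
eef_rot: [0.0, 0.999, -0.04, 0.0]
wrist_force: [-3.6, 0.3, 13.4]
opening: -0.003
grasp_force: 6.6
```

The spray's top is at z = 34.0 mm, which is home. I'll retreat and look.

Emit:
servo_tool:
  commands: "0 0 0 0 0 -20 0;0 0 0 0 0 -50 0;0 0 0 0 0 -50 0;0 0 0 0 50 -20 0;0 0 0 0 50 0 0"

```text
time_s: 31.28
eef_pos: [0.5065, -0.157, 0.1752]
eef_rot: [0.001, 0.999, -0.04, 0.002]
wrist_force: [0.7, -0.1, -0.8]
opening: -0.002
grasp_force: 0.0
```

Emit:
servo_tool:
  commands: "0 0 0 0 50 0 0;0 0 0 0 50 0 0;0 0 0 0 50 0 0;0 0 0 0 30 0 0;0 0 0 0 0 0 0"

```text
time_s: 31.9
eef_pos: [0.4899, -0.3371, 0.1721]
eef_rot: [-0.0, 0.999, -0.042, -0.0]
wrist_force: [1.3, 1.1, -0.1]
opening: -0.002
grasp_force: 0.0
```

```bash
python3 - <<'E'
from h import *
t=camera('top');s=camera('side')
cv2.imwrite('pics/f.png',np.hstack([panel(t,295,235,90,90,4.4),panel(s,310,200,90,90,4.4)]))
cv2.imwrite('pics/f2.png',np.hstack([t[150:450,150:550],s[100:400,180:580]]))
E
```

```text
(no output)
```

View pics/f.png

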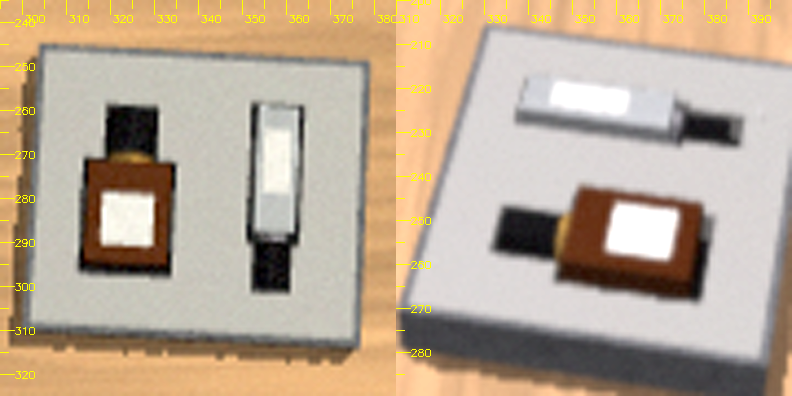

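View pics/f2.png

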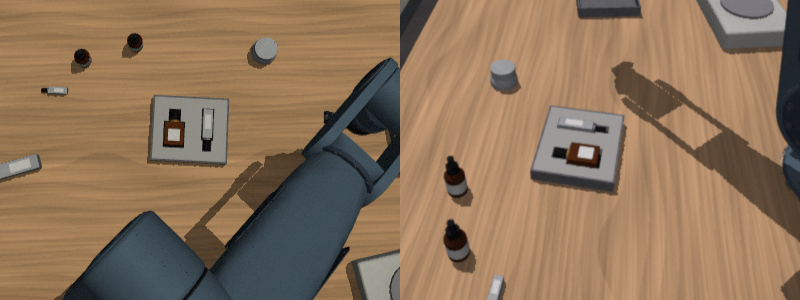

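Both bottles sit level in their cutouts with labels up and caps in the cap slots: the flacon at top (323,284), the spray at (356,273). The bystanders have not moved and the arm is clear.

```bash
python3 -c "
from bench import *
print(hand_in())"
```

```text
the job is handed in; nothing more can be done
None
```

The flacon and the middle-sized spray are both pressed home, label up, in their own cutouts (tops felt at 38.0 and 34.0 mm); the dropper bottles and tin were left alone, and the job was handed in at about 32 s.

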